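# Put the bench tools back on their shadows

### The job

The radio repair is over: put the pliers, side cutters, screwdriver and multimeter back in the shadow tray. Lay each tool, without dropping it, flat on the silhouette of its own shape, covering it and pointing the same way, the multimeter face up with its display at the end where the other silhouettes have their working ends. Leave the solder reel and the jar of screws standing where they are.

Things in the scene. Friction and masses are not known exactly. Their poses are not given: they have to be found in the camera images.
- pliers_grip (a point): Long-nose pliers, red handles, long thin steel nose, lying flat: 136 mm long, 44 mm over the handles, 11 mm thick, 85 g, loose. This point: middle of the steel joint block (26 mm long, 18 mm wide, parallel sides, 11 mm high), 5.5 mm above the surface under it. x points to the nose tip (56 mm ahead; handle ends 79 mm behind), z up.
- cutters_grip (a point): Side cutters, navy-blue handles, short blunt steel head, lying flat: 117 mm long, 48 mm over the handles, 11 mm thick, 75 g, loose. This point: middle of the dark joint block (26 mm long, 22 mm wide, parallel sides, 11 mm high), 5.5 mm above the surface under it. x points to the cutting tip (33 mm ahead; handle ends 84 mm behind), z up.
- driver_grip (a point): Screwdriver, thick red eight-sided handle with black strips, thin steel blade: 140 mm long, 70 g, loose. Handle 72 mm long, 24 mm across flats, lying on one flat, with upright flats at both sides. This point: on the handle's axis, 12 mm above the surface under it, 27 mm from the handle's blade end, 45 mm from its butt. x points to the blade tip (91 mm ahead), z up.
- meter_grip (a point): Yellow pocket multimeter lying face up: black face, grey display at its head, round dial, three sockets at its foot. 112 mm long, 54 mm wide, 27 mm high (31 mm over the dial), 210 g, loose. This point: its centre, 13.5 mm above the surface under it. x points to the display end, z up out of the face.
- shadow_pliers (a point): Flat cream-yellow silhouette of the long-nose pliers (handles and a long nose), on a fixed charcoal foam tile (146 x 94 mm, top 10 mm above the table, flush with the tray frame; four tiles side by side at 96 mm pitch, in any order). This point, on the tile's top, is where the tool's own point belongs: the middle of the joint block. x points along the silhouette to the nose, z up.
- shadow_cutters (a point): Flat cream-yellow silhouette of the side cutters (handles and a short head), on a fixed charcoal foam tile (146 x 94 mm, top 10 mm above the table, flush with the tray frame; four tiles side by side at 96 mm pitch, in any order). This point, on the tile's top, is where the tool's own point belongs: the middle of the joint block. x points along the silhouette to the cutting tip, z up.
- shadow_driver (a point): Flat cream-yellow silhouette of the screwdriver (thick bar, then thin bar), on a fixed charcoal foam tile (146 x 94 mm, top 10 mm above the table, flush with the tray frame; four tiles side by side at 96 mm pitch, in any order). This point, on the tile's top, is where the tool's own point belongs: in the handle, 27 mm from its blade end. x points along the silhouette to the blade tip, z up.
- shadow_meter (a point): Flat cream-yellow silhouette of the meter (a rounded rectangle), on a fixed charcoal foam tile (146 x 94 mm, top 10 mm above the table, flush with the tray frame; four tiles side by side at 96 mm pitch, in any order). This point, on the tile's top, is where the tool's own point belongs: its centre. x points along the silhouette to the display end, as the other three, z up.
- reel_mid (a point): Bystander: reel of solder with blue flanges, standing upright among the tools, 50 mm across and 40 mm high, loose; this point is its centre, 20 mm above the table.
- jar_mid (a point): Bystander: clear jar of screws with a white cap, beside the tray, 47 mm across and 52 mm high, loose; this point is its centre, 26 mm above the table.

How it is judged:
By the outcome, as a careful person would: the job done as asked, in the order asked, and still so for the second after the job is handed in, with the robot touching nothing.
It also fails if it takes over 120 s, if anything falls off the work surface, if the arm or the gripper's body presses on something with over 40 N, if the wrist force passes 120 N, or if a joint passes its speed limit or range.

### The arm

A 6-joint arm with a two-finger parallel gripper is mounted at the origin on the work surface. World frame = base frame: x ahead of the robot, y to its left, z up, the work surface at z = 0. Lengths are in m, angles in rad, forces in N, time in s.
With the tool pointing down it reaches from about 0.35 to 0.85 m from the base axis. Payload 8.1 kg.
Tool frame: the origin (TCP) lies at the centre of the arm's flange, where the gripper is bolted on; the fingertips stand 186 mm ahead of it and the grasp point (between the pads) lies 167 mm ahead of it; z points along the fingers, y is the line along which they close (so a half turn about z gives the same grasp; the last joint's range is limited). The gripper opens to 93 mm and grips with 3 to 60 N. Pads are 15 mm wide; open, the fingers measure 128 mm over their backs; the gripper's body (75 mm by 188 mm) begins 65 mm behind the grasp point.
Start: joints at [-1.188, 0.13, 1.488, -0, 1.523, -0.085], TCP at [0.271, -0.536, 0.405] pointing down, gripper open.
Joint ranges: [-2.96, 2.96], [-0.89, 2.26], [0.02, 2.5], [-1.34, 4.48], [0, 2.73], [-2.66, 2.66]. Speed limits (rad/s): [2.39, 2.39, 2.79, 3.14, 3.14, 3.14].

### API

Orientations are given as a rotation vector (axis times angle).
In Python, from plant import robot gives the robot as it stands.
- The arm moves only by the tool apply_moves, never from a script. Its argument "series" is a list of rows, each a list of 2 entries, a list of its own where there are three numbers: the shift along the tool's x, y, z in mm, then the turn, a rotation vector about the tool's x, y, z in rad. A call has 1 to 12 rows; each row shifts and turns the commanded pose from where the row before left it, along the tool's axes as they then stand; what a row does not reach is not made up. A row lasts 1/12 s, in which the tool goes at most 41.7 mm and 7.16 degrees, less where a joint would pass 70% of its speed; a pose out of reach is approached as far as the arm can. A call is refused whole if a number of a shift passes 41.7 or a number of a turn 0.125, either way. A call with a gripper value outside its range is refused whole. "claw" is the opening, from 0 (shut) to 1 (fully open), set as the call begins (left out, the last holds). The fingers move at their own pace and stop on an object; "newtons" is the grip in N (left out, the last holds). Time passes only in rows, so rows that do not move let the fingers close. It gives the time, the measured TCP pose, the force, the opening and the grip force at its end, in the units of the state.
- robot.read_state(): the state, without advancing time (a new reading comes with each control period).
- robot.read_camera(name): name is "scene" or "side" or "wrist"; returns (picture, depth): 400x640x3 uint8, blue, green, red; 400x640 float32, m along the optical axis (not along the pixel's ray), 0 where there is no reading.
- robot.calibration(name): a dict with "fx", "fy", "cx", "cy" (pixels), "D" ([k1, k2, p1, p2, k3] as OpenCV has them; the pictures are not rectified), "extrinsics" (4x4, takes a point from world to camera coordinates). Camera axes: x right, y down, z forward; pixel columns grow to the right and rows downward; lengths in m; the calibration is good to about 2 mm. A picture is of the moment at which its call begins: read the wrist's pose just before it. calibration takes no time and is no camera call; for the wrist camera it gives the pose at the moment of the call.
- robot.close_job(): hands the job in; it is judged then, once.
The state is a dict: "t": time; "q": joint angles; "dq": joint speeds; "joint_torque": joint torques, N m; "tool_pos": TCP position; "orientation": TCP orientation; "force": force on the tool from outside, world axes, zero at the start; "wrist_torque": the same for the moment, N m; "opening": finger opening in m; "gripper_force": force on a finger pad.
Only numpy, scipy, OpenCV 4.12 (cv2) and the standard library are available. Lean on these libraries where they do the work, as an engineer would, in place of code of your own. Each camera call takes 0.05 s, during which the arm holds its last target. There are 200 camera calls.

## Working session

There is one attempt and no reset: what is moved stays moved. The work goes in short steps, Python scripts to look and compute and a tool call to move; the robot and the scene stay as the last step left them, time stands still between calls to the robot, and variables do not carry over. Pictures are saved under pics/ and viewed, at most 14 in all, crops included, and the job is handed in when it is done.

Besides the shell and the picture viewer there is one more tool, called after "Call:" by a JSON object that holds its "name" and its "arguments". apply_moves: Moves the arm, as the interface text tells. Its arguments: {"type":"object","properties":{"series":{"type":"array"},"claw":{"type":"number"},"newtons":{"type":"number"}},"required":["series"]}

```bash
mkdir -p pics; ls
python3 - <<'E'
from plant import robot
import cv2,numpy as np
print(robot.read_state())
for n in ["scene","side"]:
    p,d=robot.read_camera(n); cv2.imwrite(f"pics/{n}0.png",p); np.save(f"{n}0.npy",d)
    print(n,robot.calibration(n))
print(robot.calibration("wrist"))
E
```

```text
pics
{'t': 0.0, 'q': array([-1.18841502e+00,  1.31149249e-01,  1.48930093e+00,  3.48227608e-06,
        1.52299583e+00, -8.53852487e-02]), 'dq': array([-4.18385970e-05, -7.00468202e-04,  1.03341518e-03, -3.08622937e-04,
        3.59850617e-04, -4.24231707e-04]), 'joint_torque': array([-3.50173323e-03, -5.59843755e+01, -4.91765034e+01,  7.63827679e-02,
        3.52920243e-02, -1.36303606e-04]), 'tool_pos': array([ 0.27047633, -0.53531227,  0.40368236]), 'orientation': array([-3.05427537e+00, -7.27660313e-01,  4.25074970e-04]), 'force': array([ 0.44516919, -0.11938893, -0.17809379]), 'wrist_torque': array([ 0.01242981, -0.01507886, -0.04995317]), 'gripper_force': 0.0, 'opening': 0.0927242125566335}
scene {'fx': 397.5051957154314, 'fy': 397.5051957154314, 'cx': 316.93834236943434, 'cy': 202.20572904321943, 'D': array([-0.01645106,  0.        ,  0.        ,  0.        ,  0.        ]), 'extrinsics': array([[-0.25327678,  0.96733263, -0.01088378,  0.15840574],
       [ 0.78784465,  0.19972652, -0.58258915, -0.40150247],
       [-0.56138371, -0.15613104, -0.81269393,  1.36467838],
       [ 
[... 235 characters left out ...]
 ]), 'extrinsics': array([[-0.79874551, -0.60153317, -0.01278488,  0.45445876],
       [-0.43076857,  0.58657246, -0.68583612,  0.29732146],
       [ 0.42005243, -0.5423012 , -0.72764371,  1.12845145],
       [ 0.        ,  0.        ,  0.        ,  1.        ]])}
{'fx': 315.3747303428019, 'fy': 315.3747303428019, 'cx': 320.02319737252117, 'cy': 194.1639791978372, 'D': array([0.01448966, 0.        , 0.        , 0.        , 0.        ]), 'extrinsics': array([[ 0.45043339, -0.89280773, -0.00203181, -0.59888073],
       [-0.85959745, -0.43429106,  0.26922759, -0.03208511],
       [-0.24125086, -0.11952256, -0.96307444,  0.39196777],
       [ 0.        ,  0.        ,  0.        ,  1.        ]])}
```

View pics/scene0.png

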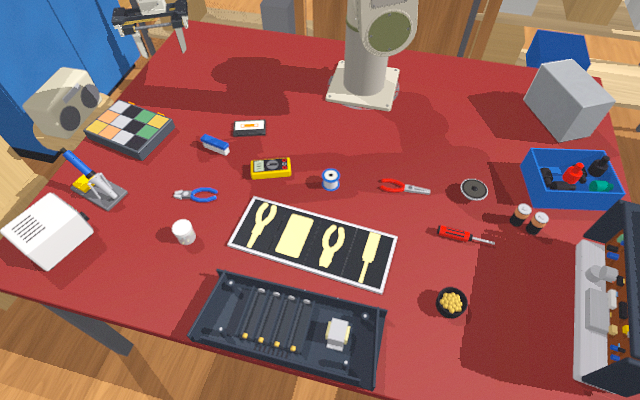

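View pics/side0.png

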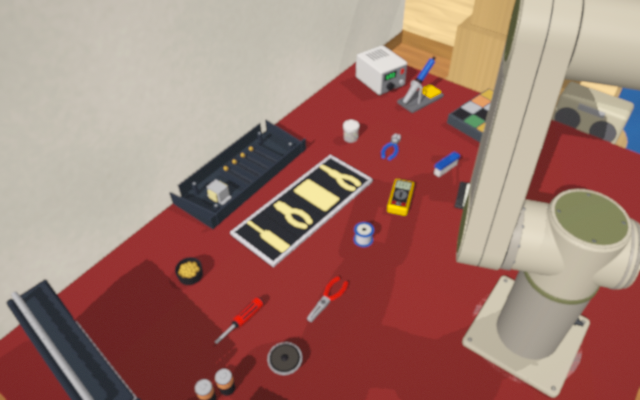

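The scene view shows the pliers at (405,187), cutters at (197,194), driver at (465,236) and meter at (271,167). The silhouettes run left to right as pliers (262,225), meter (294,235), cutters (332,245) and driver (369,257), with their working ends toward the bottom of the image. The reel is at (331,180) and the jar at (184,232).

```bash
cat > h.py <<'E'
import numpy as np,cv2
from scipy.spatial.transform import Rotation as R
def ray(cal,px):
    K=np.array([[cal['fx'],0,cal['cx']],[0,cal['fy'],cal['cy']],[0,0,1]])
    n=cv2.undistortPoints(np.array(px,float).reshape(-1,1,2),K,cal['D']).reshape(-1,2)
    E=cal['extrinsics'];Rw=E[:3,:3]
    return -Rw.T@E[:3,3],np.c_[n,np.ones(len(n))]@Rw
def onplane(cal,px,z):
    c,d=ray(cal,px);z=np.broadcast_to(z,(len(d),));return c+d*((z-c[2])/d[:,2])[:,None]
def proj(cal,P):
    E=cal['extrinsics'];K=np.array([[cal['fx'],0,cal['cx']],[0,cal['fy'],cal['cy']],[0,0,1]])
    return cv2.projectPoints(np.array(P,float).reshape(-1,1,3),cv2.Rodrigues(E[:3,:3])[0],E[:3,3],K,cal['D'])[0].reshape(-1,2)
def plan(st,p,yaw,fx=None):
    """move in tool axes to put grasp point at p with closing line (tool y) at world angle yaw (mod pi), tool straight down"""
    T=R.from_rotvec(st['orientation']);g=st['tool_pos']+T.apply([0,0,.167])
    best=None
    for k in (0,np.pi):
        a=yaw+k;y=np.array([np.cos(a),np.sin(a),0]);z=np.array([0,0,-1.]);x=np.cross(y,z)
        w=(T.inv()*R.from_matrix(np.c_[x,y,z])).as_rotvec()
        q6=st['q'][5]+w[2]
        if abs(q6)<2.6 and (best is None or np.linalg.norm(w)<np.linalg.norm(best[1])):
            best=(R.from_matrix(np.c_[x,y,z]),w,q6)
    p=np.array(p)
    d=p-np.array([0,0,-.167])-st['tool_pos']
    print('grasp now',g.round(4),'tool shift mm (start axes)',(1e3*T.inv().apply(d)).round(1),'(end axes)',(1e3*best[0].inv().apply(d)).round(1),'turn',best[1].round(3),'q6->',round(best[2],2))
E
python3 - <<'E'
from h import *
from plant import robot
c=robot.calibration("scene")
n=["pl","cut","drv","met","s_pl","s_met","s_cut","s_drv","reel","jar"]
P=onplane(c,[(405,187),(190,194),(465,236),(271,167),(262,225),(294,235),(332,245),(369,257),(331,180),(184,232)],[.005,.005,.012,.025,.01,.01,.01,.01,.02,.026])
for a,b in zip(n,P):print(a,b.round(3))
c=robot.calibration("wrist");print(ray(c,[(320,194)]))
st=robot.read_state();print(R.from_rotvec(st['orientation']).as_matrix().round(3))
E
```

```text
pl [0.41  0.196 0.005]
cut [ 0.579 -0.374  0.005]
drv [0.535 0.362 0.012]
met [ 0.448 -0.18   0.025]
s_pl [ 0.629 -0.146  0.01 ]
s_met [ 0.637 -0.057  0.01 ]
s_cut [0.641 0.043 0.01 ]
s_drv [0.652 0.138 0.01 ]
reel [ 0.448 -0.006  0.02 ]
jar [ 0.706 -0.324  0.026]
(array([ 0.33673816, -0.50177063,  0.38491553]), array([[-0.24083705, -0.11923108, -0.96321428]]))
[[ 0.893  0.451 -0.001]
 [ 0.451 -0.893  0.002]
 [ 0.    -0.002 -1.   ]]
```

Run:
```python
from h import *
from plant import robot
plan(robot.read_state(),(0.46,0,0.27),np.pi/2)
```

```text
grasp now [ 0.2704 -0.5351  0.2368] tool shift mm (start axes) [ 410.6 -392.4  -32.5] (end axes) [ 189.5 -535.3  -33.2] turn [-0.002  0.     0.468] q6-> 0.38
```

Call:
{"name": "apply_moves", "arguments": {"series": [[[0,0,-8],[0,0,0.117]],[[0,0,-8],[0,0,0.117]],[[0,0,-8],[0,0,0.117]],[[0,0,-8],[0,0,0.117]],[[13.5,-38,0],[0,0,0]],[[13.5,-38,0],[0,0,0]],[[13.5,-38,0],[0,0,0]],[[13.5,-38,0],[0,0,0]],[[13.5,-38,0],[0,0,0]],[[13.5,-38,0],[0,0,0]],[[13.5,-38,0],[0,0,0]],[[13.5,-38,0],[0,0,0]]], "claw": 1}}

```text
t: 1.1
tool_pos: [0.3786, -0.2297, 0.4364]
orientation: [-3.141, 0.001, 0.0]
force: [1.5, -0.0, 0.4]
opening: 0.0928
gripper_force: 0.0
```

Call:
{"name": "apply_moves", "arguments": {"series": [[[13.5,-38,0],[0,0,0]],[[13.5,-38,0],[0,0,0]],[[13.5,-38,0],[0,0,0]],[[13.5,-38,0],[0,0,0]],[[13.5,-38,0],[0,0,0]],[[13.5,-38,0],[0,0,0]],[[0,0,0],[0,0,0]],[[0,0,0],[0,0,0]]]}}

```text
t: 1.77
tool_pos: [0.4598, -0.0014, 0.4362]
orientation: [-3.141, -0.007, 0.002]
force: [-0.2, 0.0, -0.7]
opening: 0.0928
gripper_force: 0.0
```

```bash
cat > snap.py <<'E'
import sys
from h import *
from plant import robot
n=sys.argv[1]
c=robot.calibration("wrist");p,d=robot.read_camera("wrist")
cv2.imwrite(f"pics/{n}.png",p);np.save(f"{n}_d.npy",d);np.save(f"{n}_c.npy",c,allow_pickle=True)
print(robot.read_state()['tool_pos'].round(4),ray(c,[(320,194)]))
E
python3 snap.py w1; python3 -c "
import cv2;p=cv2.imread('pics/w1.png');cv2.imwrite('pics/w1b.png',cv2.resize(p,(800,500),interpolation=2))"
```

```text
[ 0.4596 -0.0028  0.4363] (array([ 0.53408663, -0.00124735,  0.41724472]), array([[-2.70094833e-01, -6.32741225e-04, -9.62833660e-01]]))
```

View pics/w1b.png

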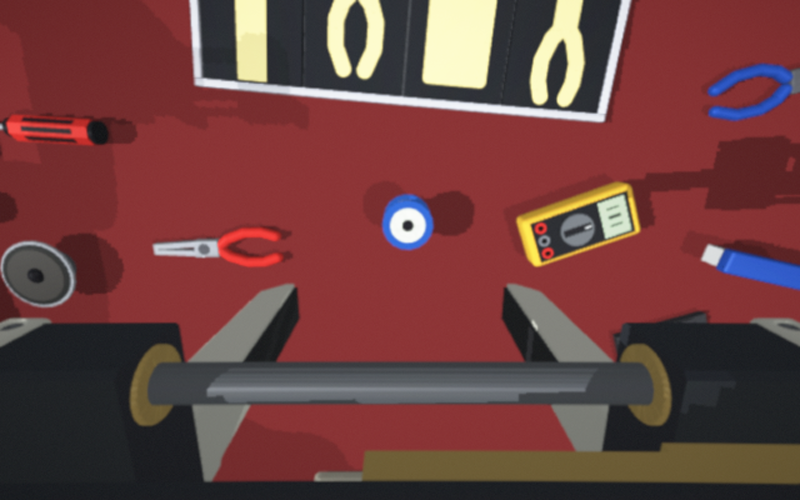

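The wrist view (scaled 1.25x) shows the pliers with joint at (205,249) and nose pointing left, the driver handle at (55,130) and the meter at (578,225). The tray is cut off at the top, so I'll move forward to see all of it.

Call:
{"name": "apply_moves", "arguments": {"series": [[[35,0,-10],[0,0,0]],[[35,0,-10],[0,0,0]],[[35,0,-10],[0,0,0]],[[35,0,0],[0,0,0]],[[0,0,0],[0,0,0]],[[0,0,0],[0,0,0]]]}}

```text
t: 2.32
tool_pos: [0.6008, -0.0058, 0.4641]
orientation: [-3.142, 0.004, 0.007]
force: [0.4, -1.0, -0.0]
opening: 0.0929
gripper_force: 0.0
```

```bash
python3 snap.py w2; python3 -c "
import cv2;p=cv2.imread('pics/w2.png');cv2.imwrite('pics/w2b.png',cv2.resize(p,(800,500),interpolation=2))"
```

```text
[ 0.5998 -0.0055  0.4653] (array([ 0.67493542, -0.00620902,  0.44489283]), array([[-0.27333592,  0.00125467, -0.96191797]]))
```

View pics/w2b.png

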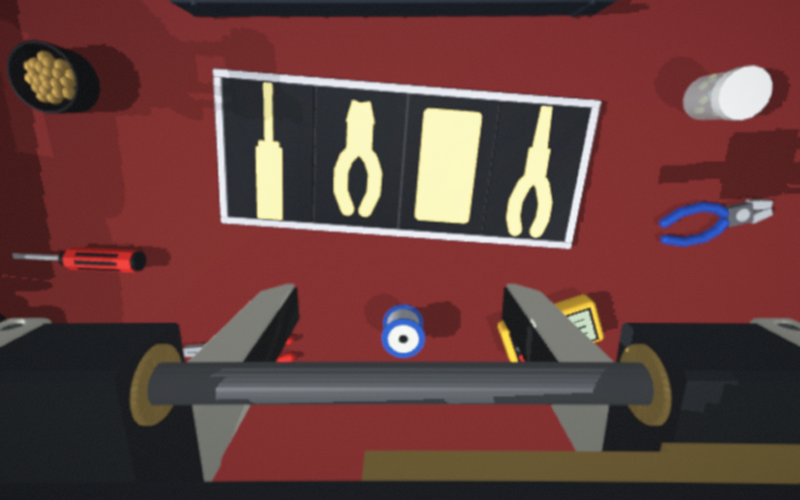

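The whole tray is visible now: from left to right driver, cutters, meter and pliers, with all working ends up (+x). The cutters' joint is at (742,214) and the driver handle at (103,260). I'll measure these with image masks rectified to the plane.

```bash
cat >> h.py <<'E'
def mapped(name,mask,z):
    c=np.load(name+'_c.npy',allow_pickle=True).item()
    v,u=np.nonzero(mask);return onplane(c,np.c_[u,v],z)[:,:2]
def axis(P,fwd):
    """PCA axis, and extents"""
    m=P.mean(0);w,V=np.linalg.eigh(np.cov((P-m).T));a=V[:,1]
    if a@np.array(fwd)<0:a=-a
    b=np.array([-a[1],a[0]]);s=(P-m)@a;t=(P-m)@b
    return m,a,s.min(),s.max(),t.min(),t.max()
def comps(mask,minA):
    n,l,s,c=cv2.connectedComponentsWithStats(mask.astype(np.uint8))
    return [(c[i],l==i) for i in range(1,n) if s[i,4]>minA]
E
python3 - <<'E'
from h import *
p=cv2.imread('pics/w2.png').astype(int);B,G,Rr=p[...,0],p[...,1],p[...,2]
def show(n,name,m,z,f):
    mm,a,s0,s1,t0,t1=axis(mapped(name,m,z),f)
    print(n,'mean',mm.round(4),'yaw',np.arctan2(a[1],a[0]).round(4),'ext',np.array([s0,s1,t0,t1]).round(4)*1e3,'end0',(mm+a*s0).round(4),'end1',(mm+a*s1).round(4))
for c,m in comps((G>140)&(Rr-B>40)&(np.arange(400)[:,None]<200)&(np.arange(640)[None]>150)&(np.arange(640)[None]<500),300): show('cream %d,%d'%tuple(c),'w2',m,.01,(1,0))
for c,m in comps((B>100)&(B-Rr>70),80): show('blue %d,%d'%tuple(c),'w2',m,.006,(0,-1))
for c,m in comps((Rr>165)&(G<90)&(B<90),60): show('red w2 %d,%d'%tuple(c),'w2',m,.012,(0,1))
p=cv2.imread('pics/w1.png').astype(int);B,G,Rr=p[...,0],p[...,1],p[...,2]
for c,m in comps((Rr>165)&(G<90)&(B<90),60): show('red w1 %d,%d'%tuple(c),'w1',m,.008,(0,1))
for c,m in comps((Rr>140)&(G>100)&(B<90),60): show('yel w1 %d,%d'%tuple(c),'w1',m,.02,(0,-1))
c=np.load('w2_c.npy',allow_pickle=True).item()
P=[(662,224),(742,214),(772,210)]
print(onplane(c,np.array(P)/1.25,.01).round(4))
c=np.load('w1_c.npy',allow_pickle=True).item()
P=[(153,249),(205,249),(285,247)];print(onplane(c,np.array(P)/1.25,.008).round(4))
E
```

```text
cream 214,132 mean [0.6379 0.1367] yaw -0.0795 ext [-58.3  84.8 -13.9  14.3] end0 [0.5798 0.1413] end1 [0.7224 0.13  ]
cream 286,127 mean [0.6438 0.0396] yaw -0.0812 ext [-61.1  61.2 -26.3  25.8] end0 [0.5829 0.0446] end1 [0.7048 0.0347]
cream 426,144 mean [ 0.6204 -0.1521] yaw -0.0797 ext [-61.9  78.4 -24.4  24.7] end0 [ 0.5587 -0.1472] end1 [ 0.6986 -0.1584]
cream 357,131 mean [ 0.6383 -0.0567] yaw -0.0789 ext [-62.2  57.7 -30.9  30.9] end0 [ 0.5762 -0.0518] end1 [ 0.6957 -0.0613]
blue 556,178 mean [ 0.5714 -0.3404] yaw -1.4047 ext [-39.2  36.3 -24.   23.5] end0 [ 0.5649 -0.3018] end1 [ 0.5774 -0.3763]
blue 321,264 mean [ 0.437  -0.0081] yaw -3.0744 ext [-34.7  36.1 -25.9  26.2] end0 [ 0.4716 -0.0058] end1 [ 0.401  -0.0105]
red w2 79,209 mean [0.5306 0.3395] yaw 1.5296 ext [-36.2  40.9 -12.4  11.3] end0 [0.5291 0.3033] end1 [0.5323 0.3804]
red w1 37,103 mean [0.5334 0.3469] yaw 1.5212 ext [-40.3  38.6 -12.6  12.4] end0 [0.5314 0.3066] end1 [0.5353 0.3855]
red w1 198,197 mean [0.4133 0.1623] yaw 1.5992 ext [-34.1  31.9 -21.9  22.1] end0 [0.4143 0.1282] end1 [0.4124 0.1942]
yel w1 457,175 mean [ 0.4475 -0.1772] yaw -1.2073 ext [-54.1  63.9 -37.7  23.6] end0 [ 0.4282 -0.1266] end1 [ 0.4702 -0.2369]
[[ 0.572  -0.3003  0.01  ]
 [ 0.583  -0.386   0.01  ]
 [ 0.5874 -0.4174  0.01  ]]
[[0.4109 0.2646 0.008 ]
 [0.4111 0.209  0.008 ]
 [0.4137 0.1227 0.008 ]]
```

```bash
cat > plan.py <<'E'
import sys
from h import *
from plant import robot
# args: TCP x y z, heading of tool x ; prints shift in start axes and end axes (mm) and tool-z turn
x,y,z,a=map(float,sys.argv[1:5])
st=robot.read_state();T=R.from_rotvec(st['orientation'])
X=np.array([np.cos(a),np.sin(a),0]);Z=np.array([0,0,-1.]);M=R.from_matrix(np.c_[X,np.cross(Z,X),Z])
d=np.array([x,y,z])-st['tool_pos'];w=(T.inv()*M).as_rotvec()
print('now',st['tool_pos'].round(4),'t',round(st['t'],2),'start-axes',(T.inv().apply(d)*1e3).round(1),'end-axes',(M.inv().apply(d)*1e3).round(1),'turn',w.round(4),'q6 end',round(np.arctan2(y,x)+np.pi/2-a,2))
E
python3 plan.py .411 .206 .36 1.59
```

```text
now [ 0.5998 -0.0055  0.4653] t 2.37 start-axes [-189.  -211.   105.8] end-axes [ 215.1 -184.7  105.3] turn [-0.0023  0.0023 -1.5926] q6 end 0.45
```

Call:
{"name": "apply_moves", "arguments": {"series": [[[-23.5,-26.5,13],[0,0,0]],[[-23.5,-26.5,13],[0,0,0]],[[-23.5,-26.5,13],[0,0,0]],[[-23.5,-26.5,13],[0,0,0]],[[-23.5,-26.5,13],[0,0,0]],[[-23.5,-26.5,13],[0,0,0]],[[-23.5,-26.5,13],[0,0,0]],[[-23.5,-26.5,13],[0,0,0]],[[0,0,0],[0,0,-0.1135]],[[0,0,0],[0,0,-0.1135]],[[0,0,0],[0,0,-0.1135]],[[0,0,0],[0,0,-0.1135]]]}}

```text
t: 3.37
tool_pos: [0.4107, 0.2075, 0.3636]
orientation: [-3.059, -0.715, -0.003]
force: [0.3, -0.4, -0.1]
opening: 0.0931
gripper_force: 0.0
```

Call:
{"name": "apply_moves", "arguments": {"series": [[[0,0,0],[0,0,-0.1135]],[[0,0,0],[0,0,-0.1135]],[[0,0,0],[0,0,-0.1135]],[[0,0,0],[0,0,-0.1135]],[[0,0,0],[0,0,-0.1135]],[[0,0,0],[0,0,-0.1135]],[[0,0,0],[0,0,-0.1135]],[[0,0,0],[0,0,-0.1135]],[[0,0,0],[0,0,-0.1135]],[[0,0,0],[0,0,-0.1135]],[[0,0,0],[0,0,0]],[[0,0,0],[0,0,0]]]}}

```text
t: 4.37
tool_pos: [0.4112, 0.2075, 0.3634]
orientation: [2.206, 2.236, 0.002]
force: [0.1, -0.5, 0.3]
opening: 0.0932
gripper_force: 0.0
```

```bash
python3 plan.py .411 .206 .36 1.59; python3 snap.py w3; python3 -c "
import cv2;p=cv2.imread('pics/w3.png');cv2.imwrite('pics/w3b.png',cv2.resize(p,(800,500),interpolation=2))"
```

```text
now [0.4112 0.2075 0.3634] t 4.37 start-axes [-1.5 -0.3  3.4] end-axes [-1.5 -0.3  3.4] turn [ 0.0015 -0.0004 -0.0058] q6 end 0.45
[0.4113 0.2077 0.3633] (array([0.40983096, 0.28209442, 0.34455401]), array([[ 0.00459514, -0.26803158, -0.96339931]]))
```

View pics/w3b.png

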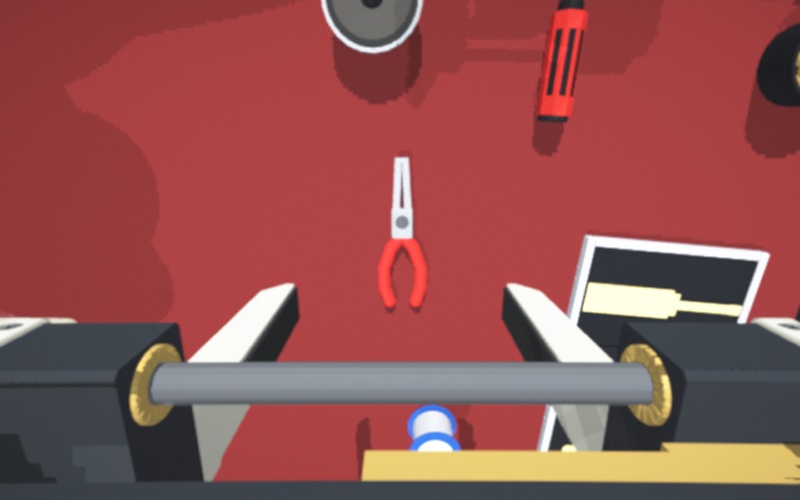

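The pliers stand upright in the image: tip (402,157), joint pivot (402,222) and handle ends (390,306) and (417,306).

Run:
```python
from h import *
c=np.load('w3_c.npy',allow_pickle=True).item()
print(onplane(c,np.array([(402,157),(402,207),(402,222),(402,238),(403.5,307)])/1.25,[.006,.011,.011,.011,.006]).round(4))
```

```text
[[0.4122 0.2625 0.006 ]
 [0.4127 0.2209 0.011 ]
 [0.4129 0.2077 0.011 ]
 [0.4131 0.1934 0.011 ]
 [0.4155 0.1254 0.006 ]]
```

Call:
{"name": "apply_moves", "arguments": {"series": [[[-0.5,2,35],[0,0,-0.01]],[[0,0,35],[0,0,0]],[[0,0,35],[0,0,0]],[[0,0,30],[0,0,0]],[[0,0,20],[0,0,0]],[[0,0,12],[0,0,0]],[[0,0,5],[0,0,0]],[[0,0,2],[0,0,0]],[[0,0,0],[0,0,0]],[[0,0,0],[0,0,0]]], "claw": 0.6, "newtons": 20}}

```text
t: 5.25
tool_pos: [0.4144, 0.2081, 0.19]
orientation: [2.191, 2.251, 0.003]
force: [-0.3, -0.1, 0.0]
opening: 0.0556
gripper_force: 0.0
```

```bash
python3 plan.py .4131 .207 .188 1.595
```

```text
now [0.4144 0.2081 0.19  ] t 5.25 start-axes [-1.1 -1.3  2. ] end-axes [-1.1 -1.3  2. ] turn [ 0.0019 -0.0006  0.0028] q6 end 0.44
```

Call:
{"name": "apply_moves", "arguments": {"series": [[[-1,-1.5,1.5],[0,0,0]],[[0,0,0],[0,0,0]]]}}

```text
t: 5.42
tool_pos: [0.4125, 0.207, 0.188]
orientation: [2.19, 2.252, 0.002]
force: [0.7, -0.2, -0.6]
opening: 0.0556
gripper_force: 0.0
```

Call:
{"name": "apply_moves", "arguments": {"series": [[[0,0,0],[0,0,0]],[[0,0,0],[0,0,0]],[[0,0,0],[0,0,0]],[[0,0,0],[0,0,0]],[[0,0,0],[0,0,0]],[[0,0,0],[0,0,0]]], "claw": 0, "newtons": 20}}

```text
t: 5.92
tool_pos: [0.4123, 0.2069, 0.1872]
orientation: [-2.19, -2.252, 0.0]
force: [0.2, -0.1, -0.3]
opening: 0.0204
gripper_force: 0.0
```

Call:
{"name": "apply_moves", "arguments": {"series": [[[0,0,-3],[0,0,0]],[[0,0,-15],[0,0,0]],[[0,0,-30],[0,0,0]],[[0,0,-30],[0,0,0]],[[0,0,-20],[0,0,0]],[[0,0,-5],[0,0,0]],[[0,0,0],[0,0,0]]]}}

```text
t: 6.5
tool_pos: [0.413, 0.2072, 0.292]
orientation: [2.189, 2.251, 0.005]
force: [-0.1, -0.4, -0.9]
opening: 0.0173
gripper_force: 20.0
```

```bash
python3 plan.py .6401 -.1537 .29 -.08; python3 snap.py w4; python3 -c "
import cv2;p=cv2.imread('pics/w4.png')[100:400,150:490];cv2.imwrite('pics/w4b.png',cv2.resize(p,None,fx=1.76,fy=1.76,interpolation=2))"
```

```text
now [0.413  0.2072 0.292 ] t 6.5 start-axes [-367.1  216.9    2.3] end-axes [255.2 341.6   2. ] turn [ 0.0017 -0.004   1.6788] q6 end 1.42
[0.4123 0.207  0.2902] (array([0.41052213, 0.28176571, 0.27319993]), array([[ 0.01048429, -0.26706477, -0.96362169]]))
```

View pics/w4b.png

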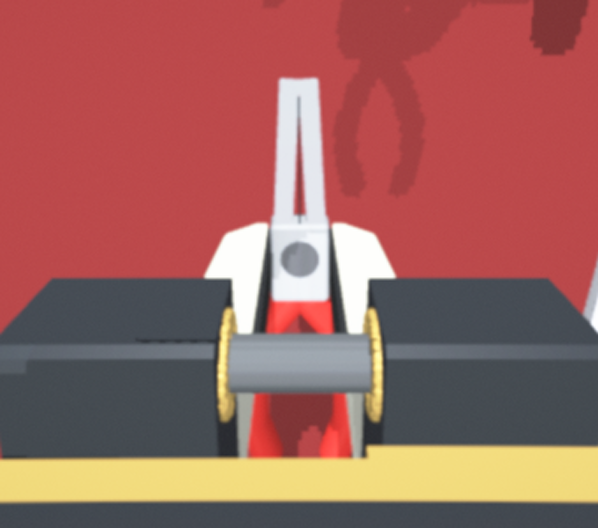

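Call:
{"name": "apply_moves", "arguments": {"series": [[[-15,9,0],[0,0,0]],[[-31,18,0],[0,0,0]],[[-31,18,0],[0,0,0]],[[-31,18,0],[0,0,0]],[[-31,18,0],[0,0,0]],[[-31,18,0],[0,0,0]],[[-31,18,0],[0,0,0]],[[-31,18,0],[0,0,0]],[[-31,18,0],[0,0,0]],[[-31,18,0],[0,0,0]],[[-31,18,0],[0,0,0]],[[-31,18,0],[0,0,0]]]}}

```text
t: 7.55
tool_pos: [0.6289, -0.1446, 0.2866]
orientation: [-2.187, -2.249, 0.003]
force: [-0.1, 0.8, -1.3]
opening: 0.0179
gripper_force: 20.0
```

Call:
{"name": "apply_moves", "arguments": {"series": [[[-10,8,0],[0,0,0.06]],[[0,0,0],[0,0,0.12]],[[0,0,0],[0,0,0.12]],[[0,0,0],[0,0,0.12]],[[0,0,0],[0,0,0.12]],[[0,0,0],[0,0,0.12]],[[0,0,0],[0,0,0.12]],[[0,0,0],[0,0,0.12]],[[0,0,0],[0,0,0.12]],[[0,0,0],[0,0,0.12]],[[0,0,0],[0,0,0.12]],[[0,0,0],[0,0,0.12]]]}}

```text
t: 8.55
tool_pos: [0.6365, -0.1526, 0.2866]
orientation: [-3.122, -0.333, 0.007]
force: [-0.1, -0.9, -1.3]
opening: 0.0178
gripper_force: 20.0
```

Call:
{"name": "apply_moves", "arguments": {"series": [[[0,0,0],[0,0,0.12]],[[0,0,0],[0,0,0.12]],[[0,0,0],[0,0,0.06]],[[0,0,0],[0,0,0]],[[0,0,0],[0,0,0]]]}}

```text
t: 8.97
tool_pos: [0.6367, -0.1527, 0.2876]
orientation: [-3.138, 0.124, 0.006]
force: [0.4, -0.2, -1.4]
opening: 0.0178
gripper_force: 20.0
```

```bash
python3 - <<'E'
from h import *
c=np.load('w4_c.npy',allow_pickle=True).item()
z=.2902-.186
for dz in (.007,.010): print(onplane(c,np.array([(299,78),(299,217),(299,259),(299,300)])/1.76+[150,100],z+dz).round(4))
E
python3 plan.py .6401 -.1537 .22 -.08
```

```text
[[0.4115 0.2632 0.1112]
 [0.4127 0.2202 0.1112]
 [0.4131 0.206  0.1112]
 [0.4135 0.1916 0.1112]]
[[0.4115 0.2635 0.1142]
 [0.4126 0.2214 0.1142]
 [0.413  0.2074 0.1142]
 [0.4134 0.1932 0.1142]]
now [ 0.6367 -0.1527  0.2876] t 8.97 start-axes [ 3.7  0.8 67.6] end-axes [ 3.4  0.8 67.6] turn [-0.0009  0.0036  0.0011] q6 end 1.42
```

Call:
{"name": "apply_moves", "arguments": {"series": [[[3.4,0.8,25],[0,0,0]],[[0,0,35],[0,0,0]],[[0,0,15],[0,0,0]],[[0,0,7],[0,0,0]],[[0,0,2],[0,0,0]],[[0,0,0],[0,0,0]],[[0,0,0],[0,0,0]]]}}

```text
t: 9.55
tool_pos: [0.6415, -0.1542, 0.208]
orientation: [3.138, -0.127, 0.004]
force: [1.1, -0.1, -1.1]
opening: 0.0179
gripper_force: 20.0
```

```bash
python3 plan.py .6401 -.1537 .2 -.08
```

```text
now [ 0.6415 -0.1542  0.208 ] t 9.55 start-axes [-1.5 -0.4  8. ] end-axes [-1.5 -0.4  8. ] turn [ 0.0005 -0.0023 -0.0007] q6 end 1.42
```

Call:
{"name": "apply_moves", "arguments": {"series": [[[-1,0,3],[0,0,0]],[[0,0,2],[0,0,0]],[[0,0,1],[0,0,0]],[[0,0,1],[0,0,0]],[[0,0,0],[0,0,0]]]}}

```text
t: 9.97
tool_pos: [0.6397, -0.1539, 0.1992]
orientation: [-3.139, 0.127, 0.0]
force: [0.2, -0.4, -1.3]
opening: 0.018
gripper_force: 20.0
```

Call:
{"name": "apply_moves", "arguments": {"series": [[[0,0,1],[0,0,0]],[[0,0,0],[0,0,0]],[[0,0,0],[0,0,0]]]}}

```text
t: 10.22
tool_pos: [0.6397, -0.1539, 0.1982]
orientation: [-3.139, 0.127, 0.0]
force: [-0.5, -0.1, -0.1]
opening: 0.0178
gripper_force: 20.0
```

Call:
{"name": "apply_moves", "arguments": {"series": [[[0,0,1],[0,0,0]],[[0,0,0],[0,0,0]],[[0,0,0],[0,0,0]]]}}

```text
t: 10.47
tool_pos: [0.6399, -0.1539, 0.1977]
orientation: [3.139, -0.128, 0.001]
force: [-1.7, -0.0, 3.7]
opening: 0.018
gripper_force: 20.0
```

Call:
{"name": "apply_moves", "arguments": {"series": [[[0,0,0],[0,0,0]],[[0,0,0],[0,0,0]],[[0,0,0],[0,0,0]],[[0,0,0],[0,0,0]],[[0,0,-15],[0,0,0]],[[0,0,-35],[0,0,0]],[[0,0,-40],[0,0,0]],[[0,0,-40],[0,0,0]],[[0,0,-30],[0,0,0]]], "claw": 0.45}}

```text
t: 11.22
tool_pos: [0.64, -0.154, 0.3626]
orientation: [3.138, -0.127, 0.006]
force: [0.3, 0.1, 0.7]
opening: 0.042
gripper_force: 0.0
```

Call:
{"name": "apply_moves", "arguments": {"series": [[[-5,29,0],[0,0,0]],[[-5,29,0],[0,0,0]],[[-5,29,0],[0,0,0]],[[-5,29,0],[0,0,0]],[[-5,29,0],[0,0,0]],[[-5,29,0],[0,0,0]],[[-5,29,0],[0,0,0]],[[-4,31,0],[0,0,0]],[[0,0,0],[0,0,0.113]],[[0,0,0],[0,0,0.113]],[[0,0,0],[0,0,0.113]],[[0,0,0],[0,0,0.113]]], "claw": 1}}

```text
t: 12.22
tool_pos: [0.5816, -0.3844, 0.3585]
orientation: [3.028, -0.837, 0.001]
force: [-0.0, 0.6, -0.5]
opening: 0.093
gripper_force: 0.0
```

Call:
{"name": "apply_moves", "arguments": {"series": [[[0,0,0],[0,0,0.113]],[[0,0,0],[0,0,0.113]],[[0,0,0],[0,0,0.113]],[[0,0,0],[0,0,0.113]],[[0,0,0],[0,0,0.113]],[[0,0,0],[0,0,0.113]],[[0,0,0],[0,0,0.113]],[[0,0,0],[0,0,0.113]],[[0,0,0],[0,0,0]],[[0,0,0],[0,0,0]]]}}

```text
t: 13.05
tool_pos: [0.5819, -0.384, 0.3583]
orientation: [-2.368, 2.064, -0.001]
force: [-0.7, 0.5, 0.2]
opening: 0.0932
gripper_force: 0.0
```

```bash
python3 plan.py .583 -.385 .36 -1.44; python3 snap.py w5; python3 -c "
import cv2;p=cv2.imread('pics/w5.png');cv2.imwrite('pics/w5b.png',cv2.resize(p,(800,500),interpolation=2))
from plant import robot;print(robot.read_state()['q'])"
```

```text
now [ 0.5819 -0.384   0.3583] t 13.05 start-axes [ 1.2 -0.9 -1.7] end-axes [ 1.2 -0.9 -1.7] turn [-0.0007 -0.0006  0.0063] q6 end 2.43
[ 0.5819 -0.3839  0.3581] (array([ 0.59169144, -0.45812713,  0.33940931]), array([[-0.03615922,  0.26602226, -0.96328861]]))
[-6.56751803e-01  4.14380443e-01  1.23808145e+00  7.93065586e-06
  1.48841552e+00  2.34714047e+00]
```

View pics/w5b.png

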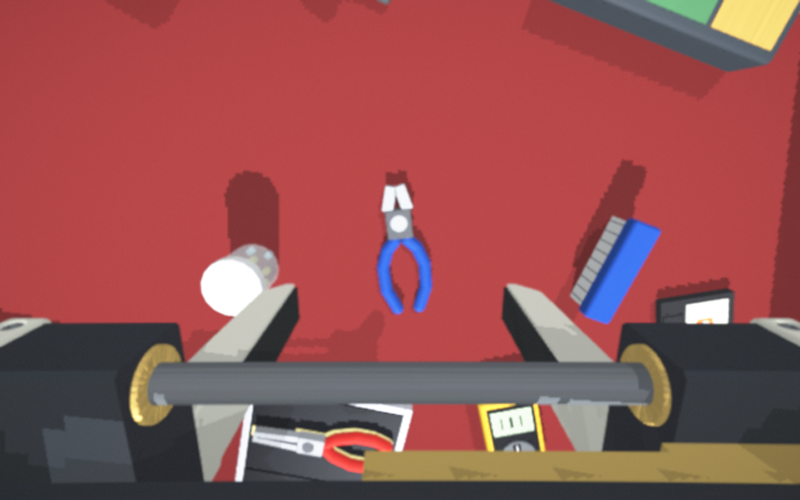

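The cutters have their tip at (396,184), pivot at (399,223) and handle ends at (398,312) and (418,311). The pliers sit on their silhouette at (310,445). The jar, at (240,280), is clear of the grasp.

Run:
```python
from h import *
c=np.load('w5_c.npy',allow_pickle=True).item()
print(onplane(c,np.array([(396.5,184),(398,208),(399,223),(400,239),(408.5,312)])/1.25,[.006,.011,.011,.011,.006]).round(4))
```

```text
[[ 0.5891 -0.4164  0.006 ]
 [ 0.5852 -0.3972  0.011 ]
 [ 0.5826 -0.3844  0.011 ]
 [ 0.5798 -0.3705  0.011 ]
 [ 0.5623 -0.3011  0.006 ]]
```

Call:
{"name": "apply_moves", "arguments": {"series": [[[0,0,35],[0,0,-0.09]],[[0,0,35],[0,0,0]],[[0,0,35],[0,0,0]],[[0,0,30],[0,0,0]],[[0,0,20],[0,0,0]],[[0,0,10],[0,0,0]],[[0,0,5],[0,0,0]],[[0,0,0],[0,0,0]],[[0,0,0],[0,0,0]]], "claw": 0.6}}

```text
t: 13.85
tool_pos: [0.5825, -0.3843, 0.1888]
orientation: [-2.457, 1.957, -0.003]
force: [-0.3, -0.7, 0.3]
opening: 0.0561
gripper_force: 0.0
```

```bash
python3 plan.py .582 -.384 .1875 -1.345
```

```text
now [ 0.5825 -0.3843  0.1888] t 13.85 start-axes [-0.4  0.4  1.3] end-axes [-0.4  0.4  1.3] turn [-0.0013 -0.0015 -0.0004] q6 end 2.33
```

Call:
{"name": "apply_moves", "arguments": {"series": [[[0,0,1],[0,0,0]],[[0,0,0],[0,0,0]],[[0,0,0],[0,0,0]],[[0,0,0],[0,0,0]],[[0,0,0],[0,0,0]],[[0,0,0],[0,0,0]],[[0,0,0],[0,0,0]],[[0,0,0],[0,0,0]],[[0,0,0],[0,0,0]]], "claw": 0}}

```text
t: 14.6
tool_pos: [0.582, -0.3841, 0.1865]
orientation: [2.455, -1.96, 0.0]
force: [-0.2, 0.7, 2.7]
opening: 0.0213
gripper_force: 20.3
```

Call:
{"name": "apply_moves", "arguments": {"series": [[[0,0,-3],[0,0,0]],[[0,0,-15],[0,0,0]],[[0,0,-30],[0,0,0]],[[0,0,-30],[0,0,0]],[[0,0,-20],[0,0,0]],[[0,0,-5],[0,0,0]],[[0,0,0],[0,0,0]]]}}

```text
t: 15.18
tool_pos: [0.5826, -0.3845, 0.2928]
orientation: [-2.455, 1.96, -0.008]
force: [-0.3, 0.1, -0.4]
opening: 0.0219
gripper_force: 20.0
```

```bash
python3 plan.py .6693 .0376 .29 -.08; python3 snap.py w6; python3 -c "
import cv2;p=cv2.imread('pics/w6.png')[100:400,150:490];cv2.imwrite('pics/w6b.png',cv2.resize(p,None,fx=1.76,fy=1.76,interpolation=2))"
```

```text
now [ 0.5826 -0.3845  0.2928] t 15.18 start-axes [-392.4 -178.1    1.8] end-axes [  52.7 -427.7    2.8] turn [-3.0000e-04 -5.7000e-03 -1.2671e+00] q6 end 1.71
[ 0.582  -0.384   0.2901] (array([ 0.59886638, -0.45756248,  0.27423858]), array([[-0.055589  ,  0.25923021, -0.96421462]]))
```

View pics/w6b.png

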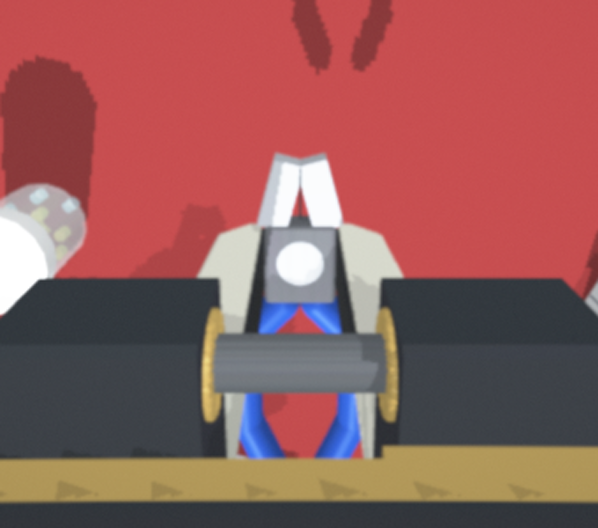

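The cutters are held straight, with the joint block spanning rows 229 to 304 in the crop.

Call:
{"name": "apply_moves", "arguments": {"series": [[[-16,-7,0],[0,0,0]],[[-33,-15,0],[0,0,0]],[[-33,-15,0],[0,0,0]],[[-33,-15,0],[0,0,0]],[[-33,-15,0],[0,0,0]],[[-33,-15,0],[0,0,0]],[[-33,-15,0],[0,0,0]],[[-33,-15,0],[0,0,0]],[[-33,-15,0],[0,0,0]],[[-33,-15,0],[0,0,0]],[[-33,-15,0],[0,0,0]],[[-33,-15,0],[0,0,0]]]}}

```text
t: 16.23
tool_pos: [0.6466, -0.0334, 0.287]
orientation: [-2.49, 1.808, 0.051]
force: [-0.1, 0.8, -0.4]
opening: 0.0217
gripper_force: 20.0
```

Call:
{"name": "apply_moves", "arguments": {"series": [[[-13,-6,0],[0,0,0]],[[0,0,0],[0,0,-0.115]],[[0,0,0],[0,0,-0.115]],[[0,0,0],[0,0,-0.115]],[[0,0,0],[0,0,-0.115]],[[0,0,0],[0,0,-0.115]],[[0,0,0],[0,0,-0.115]],[[0,0,0],[0,0,-0.115]],[[0,0,0],[0,0,-0.115]],[[0,0,0],[0,0,-0.115]],[[0,0,0],[0,0,-0.115]],[[0,0,0],[0,0,-0.115]]]}}

```text
t: 17.23
tool_pos: [0.6475, -0.0276, 0.2885]
orientation: [-3.065, -0.032, -0.022]
force: [0.4, -0.9, -1.1]
opening: 0.0221
gripper_force: 20.0
```

Call:
{"name": "apply_moves", "arguments": {"series": [[[0,0,20],[0,0,0]],[[0,0,20],[0,0,0]],[[0,0,0],[0,0,0]],[[0,0,0],[0,0,0]]]}}

```text
t: 17.57
tool_pos: [0.6475, -0.0244, 0.2478]
orientation: [-3.065, -0.024, -0.018]
force: [-0.0, -0.4, -0.3]
opening: 0.0218
gripper_force: 20.0
```

```bash
python3 - <<'E'
from h import *
c=np.load('w6_c.npy',allow_pickle=True).item()
P=onplane(c,np.array([(300,158),(300,229),(300,264),(300,304)])/1.76+[150,100],.2901-.1865+.011)[:,:2]
a=np.array([np.cos(-1.345),np.sin(-1.345)])
print(((P-[.582,-.384])@a*1e3).round(1),((P-[.582,-.384])@[-a[1],a[0]]*1e3).round(1))
E
python3 plan.py .6693 .0376 .205 -.08
```

```text
[ 33.9  11.3  -0.5 -14.4] [0.4 0.4 0.4 0.5]
now [ 0.6475 -0.0244  0.2478] t 17.57 start-axes [ 22.2 -58.2  47.6] end-axes [ 16.8 -63.5  42.8] turn [-0.077  -0.0084  0.0953] q6 end 1.71
```

The last joint hit its range during the carry, because the hand turned too late. That left a small tilt, which I'll correct now.

Call:
{"name": "apply_moves", "arguments": {"series": [[[0,0,-5],[-0.0385,-0.0042,0.0477]],[[0,0,-5],[-0.0385,-0.0042,0.0477]],[[4,-16,0],[0,0,0]],[[4,-16,0],[0,0,0]],[[4,-16,0],[0,0,0]],[[4,-16,0],[0,0,0]],[[0,0,0],[0,0,0]],[[0,0,0],[0,0,0]]]}}

```text
t: 18.23
tool_pos: [0.6701, 0.0393, 0.2604]
orientation: [3.139, -0.121, 0.009]
force: [-0.6, -0.1, -0.9]
opening: 0.0217
gripper_force: 20.0
```

```bash
python3 plan.py .6693 .0376 .205 -.08; python3 -c "
from plant import robot;print(robot.read_state()['q'])"
```

```text
now [0.6701 0.0393 0.2604] t 18.23 start-axes [-1.   1.8 55.4] end-axes [-0.7  1.8 55.4] turn [-0.0001 -0.0055  0.003 ] q6 end 1.71
[-1.77149202e-02  4.18567619e-01  1.41566834e+00 -2.15686157e-04
  1.30188393e+00  1.63012399e+00]
```

Call:
{"name": "apply_moves", "arguments": {"series": [[[0.5,1.8,20],[0,0,0.003]],[[0,0,20],[0,0,0]],[[0,0,12],[0,0,0]],[[0,0,5],[0,0,0]],[[0,0,2],[0,0,0]],[[0,0,0],[0,0,0]],[[0,0,0],[0,0,0]]]}}

```text
t: 18.82
tool_pos: [0.6711, 0.0354, 0.2028]
orientation: [3.139, -0.13, 0.012]
force: [-0.2, -0.5, -0.4]
opening: 0.0214
gripper_force: 20.0
```

```bash
python3 plan.py .6703 .0376 .1965 -.08
```

```text
now [0.6711 0.0354 0.2028] t 18.82 start-axes [-1.1 -2.1  6.3] end-axes [-1.  -2.1  6.3] turn [ 0.     -0.0074 -0.0029] q6 end 1.71
```

Call:
{"name": "apply_moves", "arguments": {"series": [[[-0.7,-1.7,2],[0,-0.006,-0.003]],[[0,0,2],[0,0,0]],[[0,0,1],[0,0,0]],[[0,0,0],[0,0,0]],[[0,0,0],[0,0,0]]]}}

```text
t: 19.23
tool_pos: [0.6701, 0.0373, 0.1967]
orientation: [3.139, -0.125, -0.0]
force: [0.1, -0.3, -1.1]
opening: 0.0219
gripper_force: 20.0
```

Call:
{"name": "apply_moves", "arguments": {"series": [[[0,0,1],[0,0,0]],[[0,0,0],[0,0,0]],[[0,0,0],[0,0,0]]]}}

```text
t: 19.48
tool_pos: [0.6702, 0.0373, 0.1965]
orientation: [3.139, -0.125, 0.001]
force: [-2.4, -0.5, 5.2]
opening: 0.0217
gripper_force: 21.5
```

Call:
{"name": "apply_moves", "arguments": {"series": [[[0,0,0.7],[0,0,0]],[[0,0,0],[0,0,0]],[[0,0,0],[0,0,0]]]}}

```text
t: 19.73
tool_pos: [0.6702, 0.0373, 0.1964]
orientation: [3.139, -0.125, 0.0]
force: [-5.9, -0.4, 10.9]
opening: 0.022
gripper_force: 22.6
```

Call:
{"name": "apply_moves", "arguments": {"series": [[[0,0,-0.8],[0,0,0]],[[0,0,0],[0,0,0]]]}}

```text
t: 19.9
tool_pos: [0.6702, 0.0373, 0.1964]
orientation: [3.139, -0.125, 0.001]
force: [-2.6, -0.8, 5.9]
opening: 0.0215
gripper_force: 21.6
```

Call:
{"name": "apply_moves", "arguments": {"series": [[[0,0,0],[0,0,0]],[[0,0,0],[0,0,0]],[[0,0,0],[0,0,0]],[[0,0,0],[0,0,0]],[[0,0,-15],[0,0,0]],[[0,0,-35],[0,0,0]],[[0,0,-40],[0,0,0]],[[0,0,-40],[0,0,0]],[[0,0,-32],[0,0,0]]], "claw": 0.48}}

```text
t: 20.65
tool_pos: [0.6701, 0.0373, 0.3618]
orientation: [-3.139, 0.125, -0.003]
force: [1.1, 0.5, -0.1]
opening: 0.045
gripper_force: 0.0
```

Call:
{"name": "apply_moves", "arguments": {"series": [[[-18,-33.5,0],[0,0,0]],[[-18,-33.5,0],[0,0,0]],[[-18,-33.5,0],[0,0,0]],[[-18,-33.5,0],[0,0,0]],[[-18,-33.5,0],[0,0,0]],[[-18,-33.5,0],[0,0,0]],[[-18,-33.5,0],[0,0,0]],[[-18,-33.5,0],[0,0,0]],[[-18,-33.5,0],[0,0,0]],[[0,0,0],[0,0,-0.114]],[[0,0,0],[0,0,-0.114]],[[0,0,0],[0,0,-0.114]]], "claw": 1}}

```text
t: 21.65
tool_pos: [0.5318, 0.3518, 0.3582]
orientation: [3.113, 0.422, -0.0]
force: [-0.2, -0.6, -0.7]
opening: 0.0931
gripper_force: 0.0
```

Call:
{"name": "apply_moves", "arguments": {"series": [[[0,0,0],[0,0,-0.114]],[[0,0,0],[0,0,-0.114]],[[0,0,0],[0,0,-0.114]],[[0,0,0],[0,0,-0.114]],[[0,0,0],[0,0,-0.114]],[[0,0,0],[0,0,-0.114]],[[0,0,0],[0,0,-0.114]],[[0,0,0],[0,0,-0.114]],[[0,0,0],[0,0,-0.114]],[[0,0,0],[0,0,-0.114]],[[0,0,0],[0,0,-0.114]],[[0,0,0],[0,0,0]]]}}

```text
t: 22.65
tool_pos: [0.5325, 0.3507, 0.3582]
orientation: [-2.275, -2.166, 0.0]
force: [-0.1, 0.5, 0.5]
opening: 0.0932
gripper_force: 0.0
```

```bash
python3 plan.py .533 .35 .36 1.52; python3 snap.py w7; python3 -c "
import cv2;p=cv2.imread('pics/w7.png');cv2.imwrite('pics/w7b.png',cv2.resize(p,(800,500),interpolation=2))"
```

```text
now [0.5325 0.3507 0.3582] t 22.65 start-axes [-0.7  0.6 -1.8] end-axes [-0.7  0.6 -1.8] turn [-0.0002  0.0001  0.0018] q6 end 0.63
[0.5325 0.3507 0.3582] (array([0.53570901, 0.42517031, 0.33934137]), array([[-0.01387581, -0.2682135 , -0.9632597 ]]))
```

View pics/w7b.png

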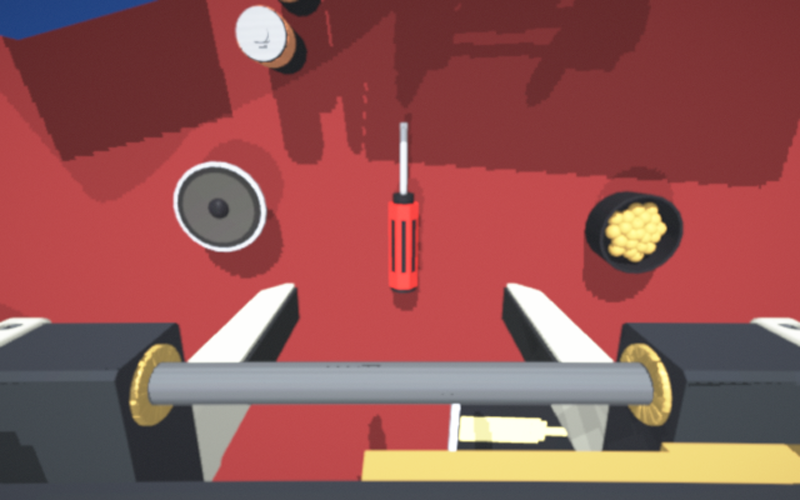

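The driver stands upright in the image: tip (404,123), collar top (403,193), handle start (403,202) and butt (403,289).

Run:
```python
from h import *
c=np.load('w7_c.npy',allow_pickle=True).item()
print(onplane(c,np.array([(404,123),(403.5,193),(403.5,202),(403,288),(403,292)])/1.25,[.012,.018,.022,.022,.012]).round(4))
```

```text
[[0.539  0.4322 0.012 ]
 [0.536  0.3775 0.018 ]
 [0.5357 0.3708 0.022 ]
 [0.5317 0.2959 0.022 ]
 [0.5314 0.2881 0.012 ]]
```

Call:
{"name": "apply_moves", "arguments": {"series": [[[-9,2,35],[0,0,0]],[[0,0,35],[0,0,0]],[[0,0,35],[0,0,0]],[[0,0,30],[0,0,0]],[[0,0,20],[0,0,0]],[[0,0,10],[0,0,0]],[[0,0,4],[0,0,0]],[[0,0,0],[0,0,0]],[[0,0,0],[0,0,0]]], "claw": 0.6}}

```text
t: 23.45
tool_pos: [0.5349, 0.3421, 0.1906]
orientation: [2.282, 2.158, 0.003]
force: [-0.1, -0.3, -0.4]
opening: 0.0556
gripper_force: 0.0
```

```bash
python3 plan.py .534 .3415 .189 1.517
```

```text
now [0.5349 0.3421 0.1906] t 23.45 start-axes [-0.6 -0.9  1.6] end-axes [-0.6 -0.9  1.6] turn [ 0.002  -0.0011 -0.0019] q6 end 0.62
```

Call:
{"name": "apply_moves", "arguments": {"series": [[[-0.5,-0.8,1.5],[0,0,0]],[[0,0,0],[0,0,0]],[[0,0,0],[0,0,0]],[[0,0,0],[0,0,0]],[[0,0,0],[0,0,0]],[[0,0,0],[0,0,0]],[[0,0,0],[0,0,0]],[[0,0,0],[0,0,0]]], "claw": 0}}

```text
t: 24.12
tool_pos: [0.5335, 0.3412, 0.1877]
orientation: [2.281, 2.16, 0.001]
force: [-0.8, -0.7, 3.3]
opening: 0.0241
gripper_force: 20.0
```

Call:
{"name": "apply_moves", "arguments": {"series": [[[0,0,-3],[0,0,0]],[[0,0,-15],[0,0,0]],[[0,0,-30],[0,0,0]],[[0,0,-30],[0,0,0]],[[0,0,-20],[0,0,0]],[[0,0,-5],[0,0,0]],[[0,0,0],[0,0,0]]]}}

```text
t: 24.7
tool_pos: [0.5341, 0.3416, 0.2935]
orientation: [2.28, 2.159, 0.007]
force: [-1.0, 0.3, -1.2]
opening: 0.024
gripper_force: 20.0
```

```bash
python3 plan.py .6282 .1375 .29 -.08; python3 snap.py w8; python3 -c "
import cv2;p=cv2.imread('pics/w8.png')[60:400,150:490];cv2.imwrite('pics/w8b.png',cv2.resize(p,None,fx=1.76,fy=1.76,interpolation=2))"
```

```text
now [0.5341 0.3416 0.2935] t 24.7 start-axes [-198.7  105.1    3.4] end-axes [110.1 195.9   3.5] turn [ 1.3000e-03 -5.2000e-03  1.5962e+00] q6 end 1.87
[0.5334 0.3412 0.291 ] (array([0.53782692, 0.41611577, 0.27477805]), array([[-0.01097964, -0.2658767 , -0.96394466]]))
```

View pics/w8b.png

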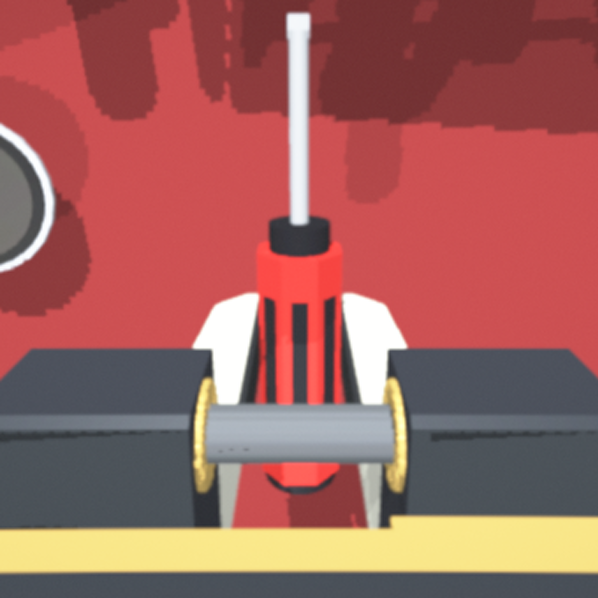

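The driver is held straight, with its tip at crop (298,14).

Call:
{"name": "apply_moves", "arguments": {"series": [[[-12,6,0],[0,0,0]],[[-27,14,0],[0,0,0]],[[-27,14,0],[0,0,0]],[[-27,14,0],[0,0,0]],[[-27,14,0],[0,0,0]],[[-27,14,0],[0,0,0]],[[-27,14,0],[0,0,0]],[[-24.7,15.1,0],[0,0,0]],[[0,0,0],[0,0,0.1]],[[0,0,0],[0,0,0.11]],[[0,0,0],[0,0,0.116]],[[0,0,0],[0,0,0.116]]]}}

```text
t: 25.75
tool_pos: [0.6267, 0.1355, 0.2873]
orientation: [-2.703, -1.598, 0.007]
force: [0.1, 0.7, -0.4]
opening: 0.0242
gripper_force: 20.0
```

Call:
{"name": "apply_moves", "arguments": {"series": [[[0,0,0],[0,0,0.116]],[[0,0,0],[0,0,0.116]],[[0,0,0],[0,0,0.116]],[[0,0,0],[0,0,0.116]],[[0,0,0],[0,0,0.116]],[[0,0,0],[0,0,0.116]],[[0,0,0],[0,0,0.116]],[[0,0,0],[0,0,0.116]],[[0,0,0],[0,0,0.116]],[[0,0,0],[0,0,0.11]],[[0,0,0],[0,0,0]],[[0,0,0],[0,0,0]]]}}

```text
t: 26.75
tool_pos: [0.6268, 0.1363, 0.2882]
orientation: [3.138, -0.12, -0.005]
force: [0.6, -0.2, -0.5]
opening: 0.0237
gripper_force: 20.0
```

```bash
python3 - <<'E'
from h import *
c=np.load('w8_c.npy',allow_pickle=True).item()
a=np.array([np.cos(1.518),np.sin(1.518)])
for z in (.012,.022):
  P=onplane(c,np.array([(298,14),(299,245)])/1.76+[150,60],.291-.1877+z)[:,:2]
  print(z,((P-[.5334,.3412])@a*1e3).round(1),((P-[.5334,.3412])@[-a[1],a[0]]*1e3).round(1))
E
python3 plan.py .6282 .1375 .2 -.08
```

```text
0.012 [92.7 28.2] [-0.8 -0.9]
0.022 [91.6 31.1] [-0.8 -0.9]
now [0.6268 0.1363 0.2882] t 26.75 start-axes [ 1.6 -1.4 88.2] end-axes [ 1.3 -1.3 88.2] turn [0.001  0.0033 0.0034] q6 end 1.87
```

Call:
{"name": "apply_moves", "arguments": {"series": [[[0.5,-1.3,25],[0,0,0.003]],[[0,0,30],[0,0,0]],[[0,0,17],[0,0,0]],[[0,0,8],[0,0,0]],[[0,0,4],[0,0,0]],[[0,0,0],[0,0,0]],[[0,0,0],[0,0,0]]]}}

```text
t: 27.33
tool_pos: [0.6286, 0.1383, 0.2074]
orientation: [-3.139, 0.128, -0.002]
force: [-0.1, -0.1, -0.4]
opening: 0.0237
gripper_force: 20.0
```

```bash
python3 plan.py .6275 .1375 .198 -.08
```

```text
now [0.6286 0.1383 0.2074] t 27.33 start-axes [-1.   0.9  9.4] end-axes [-1.   0.9  9.4] turn [-0.0002 -0.0014 -0.0018] q6 end 1.87
```

Call:
{"name": "apply_moves", "arguments": {"series": [[[-0.7,0.6,3],[0,0,0]],[[0,0,2.5],[0,0,0]],[[0,0,1.5],[0,0,0]],[[0,0,0.5],[0,0,0]],[[0,0,0],[0,0,0]],[[0,0,0],[0,0,0]]]}}

```text
t: 27.83
tool_pos: [0.6273, 0.1378, 0.1989]
orientation: [3.139, -0.13, 0.0]
force: [0.0, -0.3, -1.5]
opening: 0.0241
gripper_force: 20.0
```

Call:
{"name": "apply_moves", "arguments": {"series": [[[0,0,1],[0,0,0]],[[0,0,0],[0,0,0]],[[0,0,0],[0,0,0]]]}}

```text
t: 28.08
tool_pos: [0.6272, 0.1377, 0.1977]
orientation: [3.139, -0.13, -0.0]
force: [0.4, 0.5, -0.7]
opening: 0.0235
gripper_force: 20.0
```

Call:
{"name": "apply_moves", "arguments": {"series": [[[0,0,0.6],[0,0,0]],[[0,0,0],[0,0,0]],[[0,0,0],[0,0,0]]]}}

```text
t: 28.33
tool_pos: [0.6273, 0.1378, 0.1977]
orientation: [3.139, -0.13, -0.0]
force: [-3.2, -0.9, 4.8]
opening: 0.0239
gripper_force: 20.0
```

Call:
{"name": "apply_moves", "arguments": {"series": [[[0,0,-0.5],[0,0,0]],[[0,0,0],[0,0,0]],[[0,0,0],[0,0,0]],[[0,0,0],[0,0,0]],[[0,0,0],[0,0,0]],[[0,0,-15],[0,0,0]],[[0,0,-35],[0,0,0]],[[0,0,-40],[0,0,0]],[[0,0,-40],[0,0,0]],[[0,0,-32],[0,0,0]]], "claw": 0.48}}

```text
t: 29.17
tool_pos: [0.6274, 0.1378, 0.3646]
orientation: [-3.138, 0.13, -0.005]
force: [0.4, 0.6, 0.5]
opening: 0.0444
gripper_force: 0.0
```

Call:
{"name": "apply_moves", "arguments": {"series": [[[-15.6,33,0],[0,0,0]],[[-15.6,33,0],[0,0,0]],[[-15.6,33,0],[0,0,0]],[[-15.6,33,0],[0,0,0]],[[-15.6,33,0],[0,0,0]],[[-15.6,33,0],[0,0,0]],[[-15.6,33,0],[0,0,0]],[[-15.6,33,0],[0,0,0]],[[-15.6,33,0],[0,0,0]],[[-15.6,33,0],[0,0,0]],[[0,0,0],[0,0,0.117]],[[0,0,0],[0,0,0.117]]], "claw": 1}}

```text
t: 30.17
tool_pos: [0.4434, -0.1801, 0.3612]
orientation: [3.099, -0.508, 0.002]
force: [-0.6, -0.4, -0.2]
opening: 0.0929
gripper_force: 0.0
```

Call:
{"name": "apply_moves", "arguments": {"series": [[[0,0,0],[0,0,0.117]],[[0,0,0],[0,0,0.117]],[[0,0,0],[0,0,0.117]],[[0,0,0],[0,0,0.117]],[[0,0,0],[0,0,0.117]],[[0,0,0],[0,0,0.117]],[[0,0,0],[0,0,0.117]],[[0,0,0],[0,0,0.117]],[[0,0,0],[0,0,0]],[[0,0,0],[0,0,0]]]}}

```text
t: 31.0
tool_pos: [0.4445, -0.1782, 0.3607]
orientation: [-2.548, 1.837, -0.002]
force: [0.1, 0.5, -0.3]
opening: 0.0932
gripper_force: 0.0
```

```bash
python3 plan.py .445 -.178 .36 -1.25; python3 snap.py w9; python3 -c "
import cv2;p=cv2.imread('pics/w9.png');cv2.imwrite('pics/w9b.png',cv2.resize(p,(800,500),interpolation=2))"
```

```text
now [ 0.4445 -0.1782  0.3607] t 31.0 start-axes [-0.1 -0.5  0.7] end-axes [-0.1 -0.5  0.7] turn [-0.0007 -0.0009  0.0009] q6 end 2.44
[ 0.4445 -0.1782  0.3606] (array([ 0.46773284, -0.24923856,  0.34188591]), array([[-0.08411218,  0.2546929 , -0.96335712]]))
```

View pics/w9b.png

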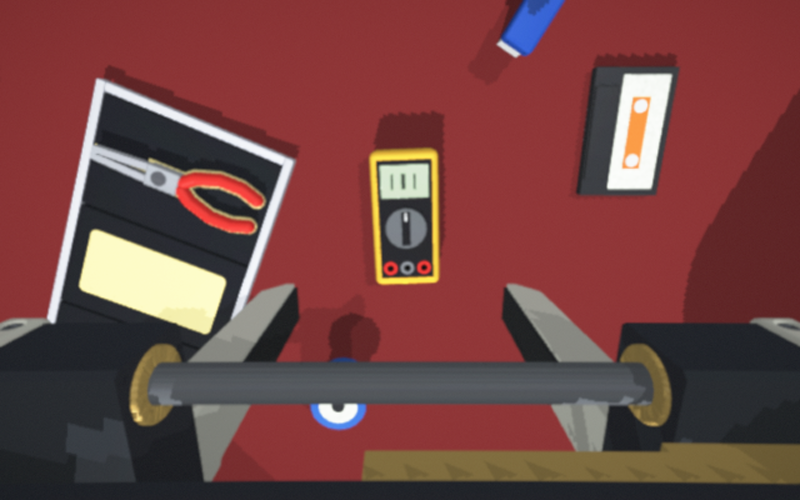

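The meter's top face has corners (371,152), (438,149), (439,283) and (377,284), with the display at the top. The pliers are on their silhouette, and the reel, at (338,408), is away from the grasp.

Run:
```python
from h import *
c=np.load('w9_c.npy',allow_pickle=True).item()
P=onplane(c,np.array([(371,151),(438,149.5),(439,283),(377,284)])/1.25,.027)[:,:2]
print(P.round(4),P.mean(0).round(4))
f=(P[0]+P[1]-P[2]-P[3])/2;print(np.linalg.norm(f),np.arctan2(f[1],f[0]))
r,w,_=cv2.minAreaRect((P*1e3).astype(np.float32));print(r,w)
l=P[1]-P[2];print('right side',np.arctan2(l[1],l[0]));l=P[0]-P[3];print('left',np.arctan2(l[1],l[0]))
```

```text
[[ 0.485  -0.229 ]
 [ 0.4359 -0.2465]
 [ 0.3973 -0.1425]
 [ 0.4473 -0.1249]] [ 0.4414 -0.1857]
0.11085085916744851 -1.2195752225151892
(441.1600341796875, -185.72488403320312) (52.92835998535156, 111.20547485351562)
right side -1.2158998738228701
left -1.2232582018490163
```

Call:
{"name": "apply_moves", "arguments": {"series": [[[6,5.3,25],[0,0,0]],[[0,0,35],[0,0,-0.03]],[[0,0,35],[0,0,0]],[[0,0,30],[0,0,0]],[[0,0,25],[0,0,0]],[[0,0,15],[0,0,0]],[[0,0,5],[0,0,0]],[[0,0,0],[0,0,0]],[[0,0,0],[0,0,0]]], "claw": 0.9, "newtons": 30}}

```text
t: 31.8
tool_pos: [0.4418, -0.1858, 0.1907]
orientation: [-2.574, 1.801, -0.001]
force: [0.3, 0.6, 0.9]
opening: 0.0836
gripper_force: 0.0
```

```bash
python3 plan.py .4414 -.1857 .1885 -1.22
```

```text
now [ 0.4418 -0.1858  0.1907] t 31.8 start-axes [-0.2  0.4  2.2] end-axes [-0.2  0.4  2.2] turn [-0.0005 -0.0007 -0.0013] q6 end 2.39
```

Call:
{"name": "apply_moves", "arguments": {"series": [[[0,0,2],[0,0,0]],[[0,0,0],[0,0,0]],[[0,0,0],[0,0,0]],[[0,0,0],[0,0,0]],[[0,0,0],[0,0,0]],[[0,0,0],[0,0,0]],[[0,0,0],[0,0,0]],[[0,0,0],[0,0,0]]], "claw": 0}}

```text
t: 32.47
tool_pos: [0.4417, -0.1857, 0.1883]
orientation: [-2.572, 1.803, -0.001]
force: [0.1, 0.7, 6.4]
opening: 0.0537
gripper_force: 30.0
```

Call:
{"name": "apply_moves", "arguments": {"series": [[[0,0,-3],[0,0,0]],[[0,0,-15],[0,0,0]],[[0,0,-30],[0,0,0]],[[0,0,-30],[0,0,0]],[[0,0,-22],[0,0,0]],[[0,0,-5],[0,0,0]],[[0,0,0],[0,0,0]]]}}

```text
t: 33.05
tool_pos: [0.4419, -0.1859, 0.2942]
orientation: [-2.572, 1.803, -0.005]
force: [0.6, 0.1, -1.9]
opening: 0.0536
gripper_force: 30.0
```

Call:
{"name": "apply_moves", "arguments": {"series": [[[0,0,0],[0,0,-0.06]],[[0,0,0],[0,0,-0.114]],[[0,0,0],[0,0,-0.114]],[[0,0,0],[0,0,-0.114]],[[0,0,0],[0,0,-0.114]],[[0,0,0],[0,0,-0.114]],[[0,0,0],[0,0,-0.114]],[[0,0,0],[0,0,-0.114]],[[0,0,0],[0,0,-0.114]],[[0,0,0],[0,0,-0.114]],[[0,0,0],[0,0,-0.054]],[[0,0,0],[0,0,0]]]}}

```text
t: 34.05
tool_pos: [0.4405, -0.1851, 0.2899]
orientation: [-3.137, 0.126, 0.006]
force: [-0.6, -0.2, -1.7]
opening: 0.0538
gripper_force: 30.0
```

```bash
python3 plan.py .6361 -.0565 .29 -.08;python3 snap.py w10; python3 -c "
import cv2;p=cv2.imread('pics/w10.png');cv2.imwrite('pics/w10b.png',cv2.resize(p,(800,500),interpolation=2))"
```

```text
now [ 0.4405 -0.1851  0.2899] t 34.05 start-axes [ 184.7 -143.9   -0.6] end-axes [ 1.847e+02 -1.438e+02 -1.000e-01] turn [-0.0016  0.004  -0.0002] q6 end 1.56
[ 0.4406 -0.1852  0.2903] (array([ 0.51443406, -0.19119604,  0.27076215]), array([[-0.27180957,  0.02390042, -0.96205437]]))
```

View pics/w10b.png

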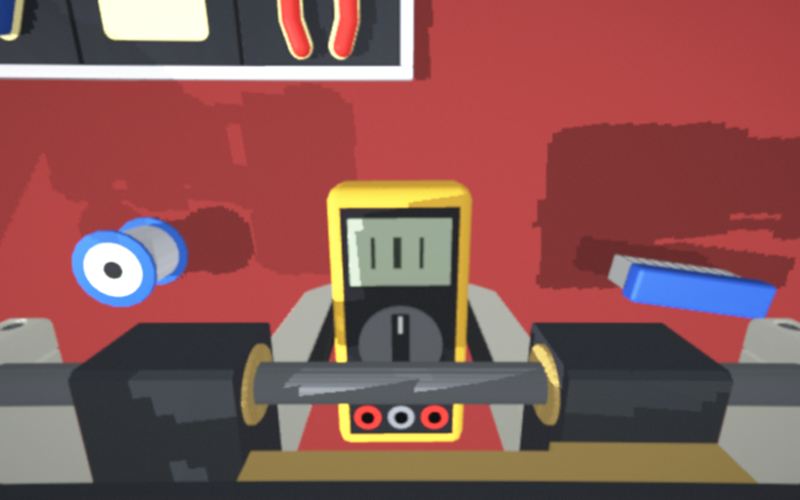

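The meter is held level with its display forward. Its top face spans rows 183 to 440.

Call:
{"name": "apply_moves", "arguments": {"series": [[[12,-9,0],[0,0,0]],[[23,-18,0],[0,0,0]],[[23,-18,0],[0,0,0]],[[23,-18,0],[0,0,0]],[[23,-18,0],[0,0,0]],[[23,-18,0],[0,0,0]],[[23,-18,0],[0,0,0]],[[23,-18,0],[0,0,0]],[[11.7,-9,0],[0,0,0]],[[0,0,25],[0,0,0]],[[0,0,0],[0,0,0]],[[0,0,0],[0,0,0]]]}}

```text
t: 35.1
tool_pos: [0.6358, -0.057, 0.2642]
orientation: [-3.138, 0.132, 0.011]
force: [-0.3, 0.2, -1.2]
opening: 0.0538
gripper_force: 30.0
```

```bash
python3 - <<'E'
from h import *
c=np.load('w10_c.npy',allow_pickle=True).item()
a=np.array([np.cos(.08),-np.sin(.08)])
P=onplane(c,np.array([(400,183),(400,440),(329,190),(471,190)])/1.25,.2903-.1883+.027)[:,:2]
print(((P-[.4406,-.1852])@a*1e3).round(1),((P-[.4406,-.1852])@[-a[1],a[0]]*1e3).round(1))
E
python3 plan.py .6361 -.0565 .2 -.08
```

```text
[ 56.  -55.2  53.5  53.5] [  0.2   0.3  25.8 -25.3]
now [ 0.6358 -0.057   0.2642] t 35.1 start-axes [ 0.7 -0.5 64.2] end-axes [ 0.2 -0.5 64.2] turn [-0.0004  0.0069 -0.0041] q6 end 1.56
```

Well centred. Lowering.

Call:
{"name": "apply_moves", "arguments": {"series": [[[0,-0.5,25],[0,0.006,-0.004]],[[0,0,20],[0,0,0]],[[0,0,8],[0,0,0]],[[0,0,4],[0,0,0]],[[0,0,2],[0,0,0]],[[0,0,0],[0,0,0]],[[0,0,0],[0,0,0]]]}}

```text
t: 35.68
tool_pos: [0.6381, -0.0571, 0.2103]
orientation: [3.139, -0.124, 0.012]
force: [0.5, -0.4, -1.7]
opening: 0.0537
gripper_force: 30.0
```

```bash
python3 plan.py .6361 -.0565 .1985 -.08
```

```text
now [ 0.6381 -0.0571  0.2103] t 35.68 start-axes [-2.2 -0.5 11.8] end-axes [-2.1 -0.4 11.8] turn [ 0.0003 -0.008   0.0008] q6 end 1.56
```

Call:
{"name": "apply_moves", "arguments": {"series": [[[-1.5,-0.4,4],[0,-0.006,0]],[[0,0,4],[0,0,0]],[[0,0,2],[0,0,0]],[[0,0,0.5],[0,0,0]],[[0,0,0],[0,0,0]],[[0,0,0],[0,0,0]]]}}

```text
t: 36.18
tool_pos: [0.6362, -0.0563, 0.1984]
orientation: [3.139, -0.124, -0.0]
force: [-1.3, -0.1, 0.9]
opening: 0.054
gripper_force: 30.0
```

Call:
{"name": "apply_moves", "arguments": {"series": [[[0,0,1],[0,0,0]],[[0,0,0],[0,0,0]],[[0,0,0],[0,0,0]]]}}

```text
t: 36.43
tool_pos: [0.6362, -0.0563, 0.1983]
orientation: [3.139, -0.124, -0.0]
force: [-4.9, 1.1, 7.4]
opening: 0.0537
gripper_force: 30.0
```

Call:
{"name": "apply_moves", "arguments": {"series": [[[0,0,-0.8],[0,0,0]],[[0,0,0],[0,0,0]]]}}

```text
t: 36.6
tool_pos: [0.6363, -0.0563, 0.1983]
orientation: [3.139, -0.124, 0.001]
force: [-0.6, 0.6, 1.6]
opening: 0.0538
gripper_force: 30.0
```

Call:
{"name": "apply_moves", "arguments": {"series": [[[0,0,0],[0,0,0]],[[0,0,0],[0,0,0]],[[0,0,0],[0,0,0]],[[0,0,0],[0,0,0]],[[0,0,-8],[0,0,0]],[[0,0,-30],[0,0,0]],[[-4,-5,-41],[0,0,0]],[[-8,-10,-41],[0,0,0]],[[-8,-10,-41],[0,0,0]],[[-8,-10,-41],[0,0,0]],[[-8,-10,-41],[0,0,0]],[[0,0,-20],[0,0,0]]], "claw": 0.72}}

```text
t: 37.6
tool_pos: [0.604, -0.0083, 0.4636]
orientation: [-3.139, 0.122, -0.012]
force: [0.4, -0.9, -0.2]
opening: 0.067
gripper_force: 0.0
```

Call:
{"name": "apply_moves", "arguments": {"series": [[[0,0,0],[0,0,0]],[[0,0,0],[0,0,0]],[[0,0,0],[0,0,0]]]}}

```text
t: 37.85
tool_pos: [0.6045, -0.01, 0.4554]
orientation: [3.139, -0.124, -0.001]
force: [1.0, -0.3, -0.4]
opening: 0.067
gripper_force: 0.0
```

```bash
python3 snap.py w11; python3 -c "
import cv2;p=cv2.imread('pics/w11.png')[:230,120:540];cv2.imwrite('pics/w11b.png',cv2.resize(p,None,fx=1.9,fy=1.9,interpolation=2))"
```

```text
[ 0.6044 -0.01    0.4544] (array([ 0.67850526, -0.01599844,  0.43647068]), array([[-0.26906261,  0.02159734, -0.96288065]]))
```

View pics/w11b.png

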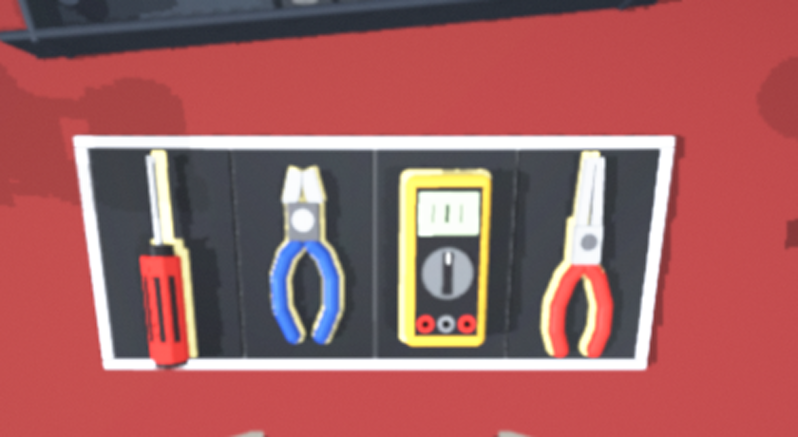

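In the view from above, all four tools lie on their silhouettes. The driver (165,300) looks shifted, mostly from parallax, so I'll check it with numbers.

Run:
```python
from h import *
c=np.load('w11_c.npy',allow_pickle=True).item()
a=np.array([np.cos(.08),-np.sin(.08)]);b=np.array([-a[1],a[0]])
def f(n,px,z,t):
    P=onplane(c,np.array(px)/1.9+[120,0],z)[:,:2]-t
    print(n,'along',(P@a*1e3).round(1),'left',(P@b*1e3).round(1))
f('pl tip,pivot,ends',[(590,153),(589,242),(576,356)],[.016,.021,.016],[.6401,-.1537])
f('cut tip,pivot,ends',[(302,168),(302,220),(308,343)],[.016,.021,.016],[.6693,.0376])
f('drv tip,collar,butt',[(152,155),(160,255),(168,362)],[.022,.032,.033],[.6282,.1375])
f('met corners',[(402,171),(491,171),(486,345),(400,345)],.037,[.6361,-.0565])
p,d=__import__('plant').robot.read_camera('scene');cv2.imwrite('pics/s2.png',cv2.resize(p[100:300,120:520],(800,400)))
```

```text
pl tip,pivot,ends along [ 57.2   0.1 -81. ] left [ 1.9 -1.3 -1.4]
cut tip,pivot,ends along [ 34.1   0.7 -85.3] left [-0.7 -0.2 -0.8]
drv tip,collar,butt along [ 90.5  27.3 -46. ] left [-0.5 -2.8 -1.4]
met corners along [ 56.9  56.9 -56.1 -56.2] left [ 29.9 -26.4 -28.8  30.1]
```

View pics/s2.png

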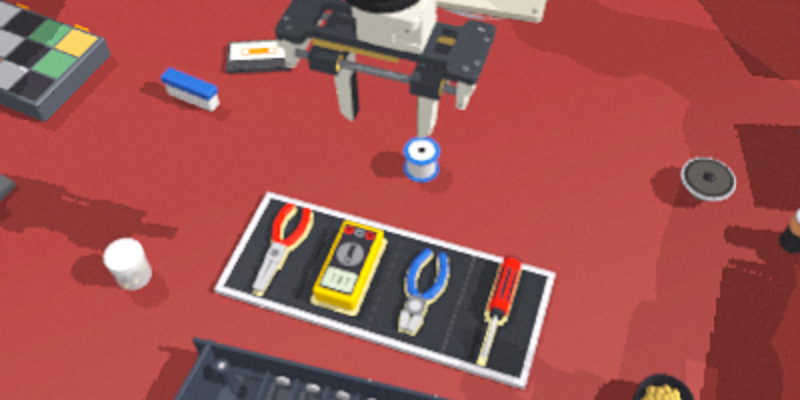

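All four tools measure within about 2 mm of their targets, apart from one driver reading 3 mm off. The reel and jar are still standing in place. Handing in.

```bash
python3 -c "
from plant import robot;print(robot.close_job())"
```

```text
the job is handed in; nothing more can be done
None
```

The pliers, side cutters, screwdriver and multimeter are flat on their own silhouettes, pointing the right way and placed in that order; the meter is face up with its display at the working end, the reel and jar still stand where they were, and the job was handed in at about 38 s.

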